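# Pop a marker out of the dispenser and trap it

## Robot

A 6-joint arm with a two-finger parallel gripper is mounted at the origin on the work surface. World frame = base frame: x ahead of the robot, y to its left, z up, the work surface at z = 0. Lengths are in m, angles in degrees, forces in N, time in s.
With the tool pointing down it reaches from about 0.375 to 0.9 m from the base axis. Payload 3.1 kg.
Tool frame: the origin (TCP) lies on the centre line of the jaws, within the pads' length; the fingertips stand 14 mm ahead of it and the grasp point (between the pads) lies 5 mm behind it (bot.tips_ahead is the distance from the TCP to the fingertips, in m); z points along the fingers, y is the line along which they close (so a half turn about z gives the same grasp; the last joint's range is limited). The gripper opens to 87 mm and grips with 3 to 60 N. Pads are 19 mm wide; open, the fingers measure 117 mm over their backs; the gripper's body (75 mm by 190 mm) begins 51 mm behind the grasp point.
Start: joints at [56.809, 30.224, 82.088, -0, 67.689, -10.227], TCP at [0.244, 0.575, 0.237] pointing down, gripper open.
Joint ranges: [-176.69, 176.69], [-43.24, 126.21], [12.49, 139.97], [-82, 262], [0, 151.66], [-163.58, 163.58]. Speed limits (degrees/s): [159.86, 159.86, 180, 180, 180, 180].

## Interface

Orientations are given as a 3x3 rotation matrix whose columns are the frame's x, y, z axes.
In Python, from rig import bot gives the robot as it stands.
- The arm moves only by the tool play_rows, never from a script. Its argument "moves" is a list that holds one entry, the list of rows, each a list of 6 numbers: the shift along the tool's x, y, z in mm, then the turn, a rotation vector about the tool's x, y, z in rad. A call has 1 to 5 rows; each row shifts and turns the commanded pose from where the row before left it, along the tool's axes as they then stand; what a row does not reach is not made up. A row lasts 1/10 s, in which the tool goes at most 50 mm and 8.59 degrees, less where a joint would pass 70% of its speed; a pose out of reach is approached as far as the arm can. A call with a gripper value outside its range is refused whole. "fingers" is the opening, from -1 (shut) to 1 (fully open), set as the call begins (left out, the last holds). The fingers move at their own pace and stop on an object; the grip force is fixed at half the most. Time passes only in rows, so rows that do not move let the fingers close. It gives the time, the measured TCP pose, the force, the opening and the grip force at its end, in the units of the state.
- bot.read_state(): the state, without advancing time (a new reading comes with each control period).
- bot.capture(name): name is "scene" or "top" or "wrist"; returns a dict with "image" (400x640x3 uint8, blue, green, red), "fx", "fy", "cx", "cy" (pixels), "R" (3x3) and "t" (3): a world point X has camera coordinates R X + t. Camera axes: x right, y down, z forward; pixel columns grow to the right and rows downward; lengths in m; the calibration is good to about 2 mm. A picture is of the moment at which its call begins. There is no depth.
- bot.hand_in(): hands the job in; it is judged then, once.
Trained networks look in a picture, given as the dict that the camera call returned (one of the last four; its "shot" number tells which), for a name from the list of things; names that differ only in an ending like _2 or _b are one class to them, and where a whole thing is asked for, a point or a joint stands for the part that bears it (a point fixed in the world has none). Each returns a list of dicts, best first, with "confidence" (0 to 1); they miss things now and then, are a little off and sometimes report something else, mostly with a low value. They report only what shows in the picture. A call takes as long as a camera call. They do not tell look-alikes from the thing itself.
- bot.search_frame(picture, query): "centre" ([column, row] in pixels, amid what is visible of it).
- bot.silhouettes(picture, query): "pixels" (400x640 bool, what is visible of it) and "centre" ([column, row] in pixels, amid what is visible of it).
- bot.pinpoint(picture, query): "centre" ([column, row] in pixels: a listed point, or the origin of a listed thing).
The state is a dict: "time_s": time; "joint_positions": joint angles; "qvel": joint speeds; "tau": joint torques, N m; "position": TCP position; "tcp_rot": TCP orientation; "force": force on the tool from outside, world axes, zero at the start; "moment": the same for the moment, N m; "opening": opening from 0.0 (shut) to 1.0 (fully open); "grasp_force": force on a finger pad.
Only numpy, scipy, OpenCV 4.12 (cv2) and the standard library are available. Lean on these libraries where they do the work, as an engineer would, in place of code of your own. Each camera call takes 0.05 s, during which the arm holds its last target. There are 200 camera calls.

## Task

Someone is waiting to sign in: with one fingertip press the blue key of the marker dispenser so that the green marker pops over its gate, and with the other finger gently trap the marker on the ramp before it rolls off the open end. Nothing is grasped or lifted, and the things standing around are left alone. Finish while holding: one finger still keeping the key down, the other still holding the marker back on the ramp, at rest.

Things in the scene. Friction and masses are not known exactly. Their poses are not given: they have to be found in the camera images.
- dispenser: grey one-at-a-time marker dispenser fixed to the desk, 192 mm (its x) by 142 mm (its y). Origin: centre of its underside, on the desk; z up. A white ramp 128 mm wide falls 7 degrees towards its -x end; side walls rise 14 mm above it. The ramp surface is 46 mm above the desk at x = +25 mm, 42.5 mm at x = 0, 37 mm at x = -45 mm. The blue key stands at its +x end
- ramp_end (a point): middle of the ramp's open lower end, on its surface: x = -100 mm in the dispenser's frame, 30 mm above the desk. A marker that gets here drops to the desk and is lost
- gate (a point): point on the ramp surface midway between the two steel gate posts: x = +7 mm, y = 0 in the dispenser's frame. The posts are 4 mm thick, at y = +-35 mm, 11 mm above the ramp; they sink with the key. The marker waits on their +x side, the steel bar of the spring ejector (4 mm thick, top 61.5 mm above the desk, front face at x = +30 mm) behind it
- key_top (a point): middle of the top face of the blue key, 32 mm (dispenser x) by 48 mm (dispenser y); at rest 55.5 mm above the desk at x = +54 mm, y = 0 in the dispenser's frame; moves straight down with the key. The deck around the key is 40 mm high; two cheeks at its sides (|y| over 53 mm) are 62 mm high
- key (a joint): how far the blue key is pressed, m: 0 up, 0.012 fully down. Springs back; about 1.3 N starts it, about 4 N takes it fully down. It lowers the gate posts; at 5 to 8 mm the spring ejector pops the marker over them, towards the dispenser's -x end, in a fraction of a second; it then rolls down the ramp and off the open end within about a second unless something stands in its way
- marker: green felt marker, a round rod 20 mm across and 120 mm long, about 45 g, loose, lying across the ramp along the dispenser's y. Origin: middle of the rod, on its axis; its y axis runs along the rod. It starts at x = +20 mm in the dispenser's frame, its axis 55 mm above the desk. It rolls easily
- stamp: rubber stamp: black 50 x 24 mm foot, wooden knob, 45 mm tall, loose, beside the dispenser. Origin: centre of underside
- tape: yellow roll of tape lying flat, 60 mm across, 18 mm high, loose, beside the dispenser. Origin: centre of underside
- water1: clear water bottle with blue cap, 62 mm across, 200 mm tall, loose. Origin: centre of underside
- water2: another clear water bottle with blue cap, same size, loose. Origin: centre of underside
- sanitiser: pink pump bottle of hand sanitiser, 72 mm across, 192 mm tall, loose. Origin: centre of underside
- pencase: orange pen case, 170 x 55 x 30 mm, lying, loose. Origin: centre of underside
- mug: white mug, 76 mm across, 90 mm tall, loose. Origin: centre of underside
Mind the look-alikes: they are no part of the job. There is more than one size of the marker; the job needs the larger. Leave any yellow look-alike of the dispenser alone.

How it is judged (in metres and radians):
On the way, in this order (a step that is already met when the one before it is completed fails the run):
1. the key is being pressed while the marker still lies behind the gate (value of joint key above 0.001 m and x of marker in the frame of dispenser above 0.012 m).
2. the marker has popped over the gate and a finger holds it back on the ramp while the key is kept down (value of joint key above 0.006 m and x of marker in the frame of dispenser between -0.095 and 0 m and z of marker in the frame of dispenser between 0.036 and 0.06 m and contact force between the fingers and marker above 0.01 N), for 0.3 s.
At the end, for the whole second after the job is handed in: The key is still pressed by more than 6 mm; the marker's axis lies on the ramp between x = 0 and x = -95 mm of the dispenser, on its surface (axis 36 to 60 mm above the desk), at rest (under 10 mm/s) and touched by a finger (all of step 2 and linear speed of marker below 0.01 m/s); the arm keeps its last pose, push and grip.
It fails at once if the marker rolls or falls off the dispenser (z of marker in the frame of dispenser below 0.032 m or x of marker in the frame of dispenser below -0.105 m).
It fails at once if the marker is lifted out of the dispenser (z of marker in the frame of dispenser above 0.072 m).
It fails at once if the marker is squeezed or pushed hard (over 15 N) (contact force between the fingers and marker above 15 N).
It fails at once if a thing standing around is knocked or moved by more than 30 mm (distance of any of stamp, tape, water1, water2, sanitiser, pencase, mug from where it was at the start of the episode above 0.03 m).
It also fails if it takes over 32 s, if anything falls off the work surface, if the arm or the gripper's body presses on something with over 40 N, if the wrist force passes 120 N, or if a joint passes its speed limit or range.

## Working session

There is one attempt and no reset: what is moved stays moved. The work goes in short steps, Python scripts to look and compute and a tool call to move; the robot and the scene stay as the last step left them, time stands still between calls to the robot, and variables do not carry over. Pictures are saved under pics/ and viewed, at most 10 in all, crops included, and the job is handed in when it is done.

Besides the shell and the picture viewer there is one more tool, called after ">>>" as name(argument=value, ...) on one line, values as JSON. play_rows: Moves the arm, as the interface text tells. Its arguments: {"type":"object","properties":{"moves":{"type":"array","items":{"type":"array","items":{"type":"array","items":{"type":"number"}}}},"fingers":{"type":"number"}},"required":["moves"]}

```bash
mkdir -p pics; cat > h.py <<'E'
import numpy as np, cv2
from rig import bot
def onplane(p,px,z):
    d=np.array([(px[0]-p["cx"])/p["fx"],(px[1]-p["cy"])/p["fy"],1]); R=np.array(p["R"]);t=np.array(p["t"])
    c=-R.T@t; w=R.T@d; return c+w*(z-c[2])/w[2]
def proj(p,X):
    q=np.array(p["R"])@np.array(X)+np.array(p["t"]); return np.array([p["fx"]*q[0]/q[2]+p["cx"],p["fy"]*q[1]/q[2]+p["cy"]])
E
python3 - <<'E'
from h import *
Z=dict(dispenser=0,ramp_end=.03,gate=.042,key_top=.0555,marker=.055,stamp=0,tape=0,water1=0,sanitiser=0,pencase=0,mug=0)
for n in ("top","scene"):
    p=bot.capture(n); cv2.imwrite(f"pics/{n}0.png",p["image"])
    for k,z in Z.items():
        for r in bot.pinpoint(p,k)[:3]:
            print(n,k,np.round(r["centre"]),round(r["confidence"],2),np.round(onplane(p,r["centre"],z),3))
print(bot.read_state())
E
```

```text
top dispenser [390. 265.] 0.84 [ 0.33  -0.182  0.   ]
top dispenser [319. 190.] 0.79 [0.545 0.022 0.   ]
top ramp_end [310. 220.] 0.88 [0.453 0.045 0.03 ]
top ramp_end [388. 300.] 0.64 [ 0.235 -0.172  0.03 ]
top gate [316. 181.] 0.86 [0.564 0.03  0.042]
top gate [390. 267.] 0.78 [ 0.323 -0.175  0.042]
top key_top [391. 243.] 0.75 [ 0.39  -0.177  0.056]
top key_top [324. 165.] 0.61 [0.605 0.009 0.055]
top marker [249. 212.] 0.42 [0.469 0.215 0.055]
top stamp [281. 188.] 0.44 [0.55  0.135 0.   ]
top tape [358. 195.] 0.71 [ 0.533 -0.093  0.   ]
top tape [280. 189.] 0.6 [0.546 0.139 0.   ]
top water1 [460. 144.] 0.77 [ 0.691 -0.399  0.   ]
top water1 [465. 262.] 0.68 [ 0.342 -0.397  0.   ]
top sanitiser [198. 129.] 0.56 [0.73  0.395 0.   ]
top pencase [195. 217.] 0.57 [0.459 0.383 0.   ]
top pencase [311. 219.] 0.27 [0.458 0.044 0.   ]
top mug [458. 191.] 0.7 [ 0.549 -0.385  0.   ]
scene dispenser [228. 203.] 0.71 [ 0.327 -0.184  0.   ]
scene dispenser [323. 221.] 0.68 [0.54  0.022 0.   ]
scene dispenser [461. 209.] 0.24 [0.706 0.399 0.   ]
scene ramp_end [214. 180.] 0.74 [ 0.243 -0.188 
[... 1116 characters left out ...]
 -3.59526974e-04,
        6.76881522e+01, -1.02258094e+01]), 'qvel': array([ 0.02981149, -0.03464389, -0.04717904, -0.00676669,  0.03117275,
        0.11786798]), 'tau': array([-7.35462181e-04, -4.40041101e+01, -1.76977140e+01,  6.33777631e-02,
        5.05788100e-02,  8.66663669e-06]), 'position': array([0.24380476, 0.57546846, 0.2365351 ]), 'tcp_rot': array([[-9.20745105e-01,  3.90164648e-01,  3.73519360e-07],
       [ 3.90164648e-01,  9.20745105e-01, -1.00333921e-05],
       [-4.25859101e-06, -9.09246260e-06, -1.00000000e+00]]), 'force': array([-0.0524363 , -0.63187923,  0.16407851]), 'moment': array([0.02943426, 0.03724771, 0.00359074]), 'grasp_force': 0.0, 'opening': 0.9979171835260247}
```

View pics/top0.png

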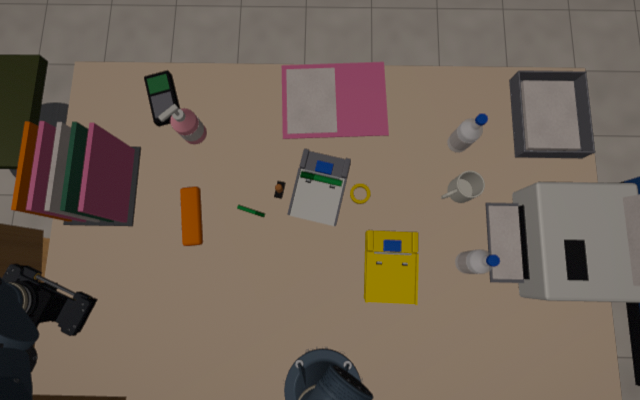

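View pics/scene0.png

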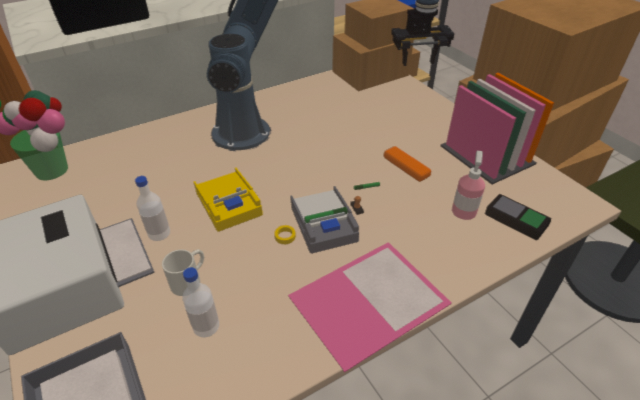

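Candidates for the dispenser are the grey one at top px (319,190) and the yellow look-alike at (390,265). For the marker, the large green one lies in the grey unit at (321,178) and a small green one on the desk at (249,212). I choose the grey dispenser and the marker in it. The scene view agrees: grey dispenser at (323,221), marker at (325,214), tape at (285,234), stamp at (357,205). I'll move above it and check with the wrist camera.

>>> play_rows(moves=[[[-38,-30,0,0,0,0],[-38,-30,0,0,0,0],[-38,-30,0,0,0,0],[-38,-30,0,0,0,0],[-38,-30,0,0,0,0]]])

```text
time_s: 1.7
position: [0.3609, 0.3617, 0.2368]
tcp_rot: [[-0.921, 0.39, 0.001], [0.39, 0.921, 0.0], [-0.001, 0.001, -1.0]]
force: [0.1, -0.4, -0.4]
opening: 1.005
grasp_force: 0.0
```

>>> play_rows(moves=[[[-38,-30,0,0,0,0],[-38,-30,0,0,0,0],[-38,-30,0,0,0,0],[-38,-30,0,0,0,0],[-38,-30,0,0,0,0]]])

```text
time_s: 2.2
position: [0.4775, 0.1492, 0.2369]
tcp_rot: [[-0.921, 0.39, 0.001], [0.39, 0.921, 0.0], [-0.001, 0.001, -1.0]]
force: [0.6, 0.3, 0.1]
opening: 1.001
grasp_force: 0.0
```

>>> play_rows(moves=[[[-38,-30,0,0,0,0],[-38,-30,0,0,0,0],[-35,-29,0,0,0,0],[0,0,0,0,0,0.14],[0,0,0,0,0,0.14]]])

```text
time_s: 2.7
position: [0.545, 0.0238, 0.2365]
tcp_rot: [[-0.771, 0.636, 0.0], [0.636, 0.771, 0.0], [-0.0, 0.0, -1.0]]
force: [-1.1, -0.5, -0.4]
opening: 1.002
grasp_force: 0.0
```

>>> play_rows(moves=[[[0,0,0,0,0,0.14],[0,0,0,0,0,0.14],[0,0,0,0,0,0.14],[0,0,0,0,0,0.14],[0,0,0,0,0,0.14]]])

```text
time_s: 3.2
position: [0.5442, 0.0257, 0.2366]
tcp_rot: [[-0.183, 0.983, 0.0], [0.983, 0.183, -0.0], [-0.0, 0.0, -1.0]]
force: [-0.0, 0.7, -0.2]
opening: 0.998
grasp_force: 0.0
```

>>> play_rows(moves=[[[0,0,0,0,0,0.14],[0,0,0,0,0,0.14],[0,0,0,0,0,0.13],[0,0,0,0,0,0],[0,0,0,0,0,0]]])

```text
time_s: 3.7
position: [0.5441, 0.0257, 0.2366]
tcp_rot: [[0.216, 0.976, 0.0], [0.976, -0.216, -0.0], [-0.0, 0.0, -1.0]]
force: [0.2, 0.0, 0.3]
opening: 1.001
grasp_force: 0.0
```

```bash
python3 - <<'E'
from h import *
s=bot.read_state(); print(s["time_s"],s["position"],s["tcp_rot"],s["joint_positions"],s["force"])
p=bot.capture("wrist"); cv2.imwrite("pics/w0.png",p["image"])
R=np.array(p["R"]);print("cam",-R.T@np.array(p["t"]),R[2])
for k,z in dict(dispenser=0,ramp_end=.03,gate=.042,key_top=.0555,marker=.055).items():
    for r in bot.pinpoint(p,k)[:2]: print(k,np.round(r["centre"]),round(r["confidence"],2),np.round(onplane(p,r["centre"],z),4))
for k,z in (("key_top",.0555),("marker",.055)):
    for r in bot.silhouettes(p,k)[:1]:
        m=r["pixels"].astype(np.uint8); b=cv2.boxPoints(cv2.minAreaRect(cv2.findNonZero(m)))
        print(k,r["confidence"],m.sum(),[np.round(onplane(p,q,z)[:2],4) for q in b],np.round(onplane(p,r["centre"],z),4))
E
```

```text
3.7 [0.5441486  0.02571182 0.23662717] [[ 2.15527399e-01  9.76497784e-01  1.35923153e-04]
 [ 9.76497792e-01 -2.15527390e-01 -7.62605543e-05]
 [-4.51730999e-05  1.49164898e-04 -9.99999988e-01]] [-9.04999616e+00  2.40390773e+01  9.36629279e+01 -3.49032759e-03
  6.22896167e+01  3.39809689e+00] [0.1895266  0.03872271 0.28859712]
cam [0.56145434 0.10040935 0.38497423] [-0.06001963 -0.27253121 -0.96027308]
dispenser [206. 349.] 0.93 [ 0.3295 -0.1818  0.    ]
dispenser [333. 177.] 0.77 [0.55   0.0165 0.    ]
ramp_end [242. 182.] 0.94 [0.4533 0.0392 0.03  ]
gate [339. 183.] 0.98 [0.5566 0.0174 0.042 ]
marker [352. 187.] 0.93 [0.5689 0.0139 0.055 ]
marker [221.   1.] 0.7 [0.4896 0.2029 0.055 ]
key_top 0.89 1698 [array([ 0.5465, -0.0206]), array([0.5642, 0.0574]), array([0.6255, 0.0428]), array([ 0.612 , -0.0363])] [0.6043 0.0103 0.0555]
marker 0.6 2369 [array([ 0.5441, -0.0456]), array([0.5724, 0.0755]), array([0.5925, 0.0706]), array([ 0.5663, -0.0511])] [0.5705 0.0183 0.055 ]
```

View pics/w0.png

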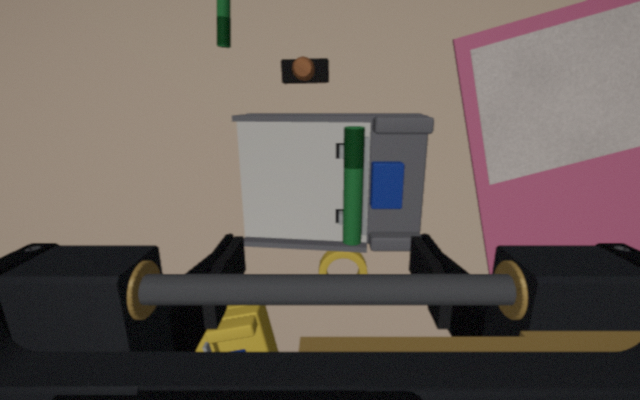

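The wrist view confirms the choice: white ramp, grey body, large marker from (354,128) to (352,243), blue key at (387,185), and the fingers already nearly aligned with the dispenser's x. I'll refine with colour segmentation.

```bash
python3 - <<'E'
from h import *
from scipy.optimize import least_squares
p=bot.capture("wrist"); im=cv2.cvtColor(p["image"],cv2.COLOR_BGR2HSV)
def quad(lo,hi,box):
    m=cv2.inRange(im,lo,hi); k=np.zeros_like(m); x0,y0,x1,y1=box; k[y0:y1,x0:x1]=m[y0:y1,x0:x1]
    c=max(cv2.findContours(k,0,1)[0],key=cv2.contourArea); return cv2.minAreaRect(c),cv2.boxPoints(cv2.minAreaRect(c)),cv2.contourArea(c)
r,bk,a=quad((105,120,40),(130,255,255),(360,140,420,225)); print("key",r,a)
print([np.round(onplane(p,q,.0555)[:2],4) for q in bk],np.round(onplane(p,r[0],.0555),4))
r2,bm,a=quad((50,80,20),(90,255,255),(335,120,372,250)); print("mk",r2,a)
print([np.round(onplane(p,q,.055)[:2],4) for q in bm],np.round(onplane(p,r2[0],.055),4))
# pose fit: key centre, marker centre & ends; plus ramp_end/gate nets
obs=[((.054,0,.0555),r[0],1)]
bm=bm[np.argsort(bm[:,1])]
obs+=[((.020,.060,.055),bm[:2].mean(0),1),((.020,-.060,.055),bm[2:].mean(0),1)]
for k,X in (("gate",(.007,0,.0415)),("ramp_end",(-.1,0,.03))):
    obs.append((X,bot.pinpoint(p,k)[0]["centre"],.4))
def W(v,X): c,s=np.cos(v[2]),np.sin(v[2]); return np.array([v[0]+c*X[0]-s*X[1],v[1]+s*X[0]+c*X[1],X[2]])
f=lambda v:np.concatenate([w*(proj(p,W(v,X))-q) for X,q,w in obs])
o=least_squares(f,[.55,.02,-.21]); print(o.x,np.degrees(o.x[2]),np.round(o.fun,1))
print("key",W(o.x,(.054,0,.0555)),"ctr",W(o.x,(0.004,0,0)))
E
```

```text
key ((386.6716003417969, 184.52317810058594), (32.187767028808594, 47.868106842041016), 1.9749339818954468) 1437.0
[array([ 0.5819, -0.0116]), array([0.5926, 0.0368]), array([0.6235, 0.0288]), array([ 0.614 , -0.0201])] [0.6031 0.009  0.0555]
mk ((352.87384033203125, 185.95335388183594), (19.027732849121094, 118.16595458984375), 0.8550974130630493) 1960.0
[array([ 0.5459, -0.0461]), array([0.573 , 0.0742]), array([0.5909, 0.07  ]), array([ 0.5656, -0.0509])] [0.5695 0.0149 0.055 ]
[ 0.54980453  0.01779467 -0.21010842] -12.038325466066265 [-0.   2.4 -0.1 -0.2  0.4 -3.1 -0.2  0.6 -0.4  1.1]
key [0.60261698 0.00653211 0.0555    ] ctr [0.55371656 0.01696041 0.        ]
```

>>> play_rows(moves=[[[-4,12,0,0,0,0],[0,0,40,0,0,0],[0,0,40,0,0,0],[0,0,40,0,0,0],[0,0,20,0,0,0]]])

```text
time_s: 4.75
position: [0.5541, 0.0189, 0.0933]
tcp_rot: [[0.218, 0.976, -0.004], [0.976, -0.218, 0.001], [-0.0, -0.004, -1.0]]
force: [-1.0, 0.5, 0.2]
opening: 1.0
grasp_force: 0.0
```

>>> play_rows(moves=[[[0,0,10,0,0,0],[0,0,0,-0.06,0,0],[0,0,0,0,0,0],[0,0,0,0,0,0]]])

```text
time_s: 5.15
position: [0.5559, 0.019, 0.0873]
tcp_rot: [[0.218, 0.974, 0.06], [0.976, -0.218, -0.013], [0.0, 0.061, -0.998]]
force: [0.8, 0.4, -0.0]
opening: 0.996
grasp_force: 0.0
```

```bash
python3 - <<'E'
from h import *
s=bot.read_state(); print(s["time_s"],s["position"],s["tcp_rot"],s["force"])
p=bot.capture("wrist"); cv2.imwrite("pics/w1.png",p["image"])
q=bot.capture("scene"); cv2.imwrite("pics/s1.png",cv2.resize(q["image"][140:280,220:430],None,fx=3.5,fy=3.5))
E
```

```text
5.15 [0.55592094 0.01896194 0.08730218] [[ 2.18205541e-01  9.74078523e-01  5.96437194e-02]
 [ 9.75902831e-01 -2.17802561e-01 -1.32555049e-02]
 [ 7.86522521e-05  6.10988992e-02 -9.98131714e-01]] [ 0.84677629  0.44470143 -0.00406949]
```

View pics/w1.png

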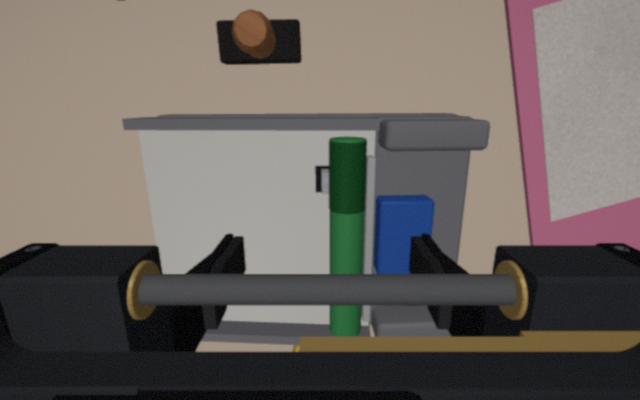

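View pics/s1.png

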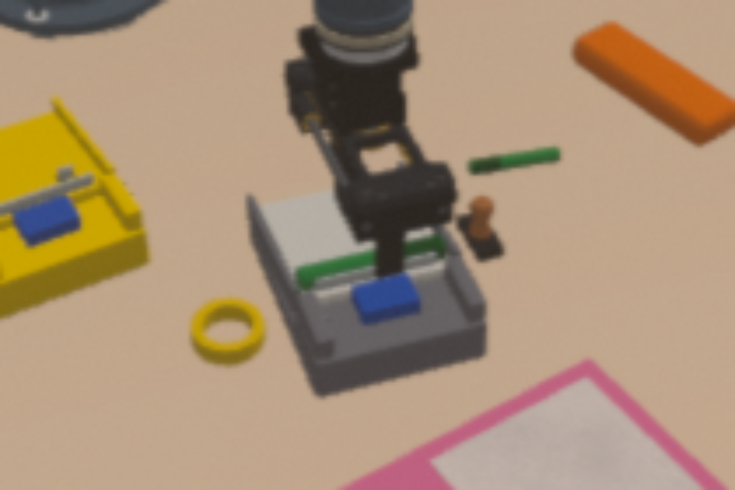

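The key finger is over the blue key (scene crop: fingertip (390,275), key (386,298)), and the other finger is over the ramp past the marker. Now I'll press.

>>> play_rows(moves=[[[0,-2,8,0,0,0],[0,0,6,0,0,0],[0,0,0,0,0,0],[0,0,0,0,0,0]]])

```text
time_s: 5.65
position: [0.5536, 0.0195, 0.072]
tcp_rot: [[0.218, 0.974, 0.058], [0.976, -0.218, -0.013], [-0.0, 0.059, -0.998]]
force: [-0.2, -0.1, -0.3]
opening: 0.998
grasp_force: 0.0
```

>>> play_rows(moves=[[[0,0,3,0,0,0],[0,0,3,0,0,0],[0,0,2,0,0,0],[0,0,0,0,0,0]]])

```text
time_s: 6.05
position: [0.5544, 0.0193, 0.0644]
tcp_rot: [[0.218, 0.974, 0.059], [0.976, -0.218, -0.013], [0.0, 0.06, -0.998]]
force: [0.2, 0.7, 1.9]
opening: 1.001
grasp_force: 0.7
```

Contact came where expected (1.9 N, key about 2.5 mm down). I'll press on through the pop.

>>> play_rows(moves=[[[0,0,3,0,0,0],[0,0,3,0,0,0],[0,0,2,0,0,0],[0,0,0,0,0,0],[0,0,0,0,0,0]]])

```text
time_s: 6.55
position: [0.5545, 0.0193, 0.0565]
tcp_rot: [[0.218, 0.974, 0.058], [0.976, -0.218, -0.013], [-0.0, 0.059, -0.998]]
force: [-2.0, 1.2, 4.1]
opening: 1.0
grasp_force: 1.8
```

>>> play_rows(moves=[[[0,0,0,0,0,0],[0,0,0,0,0,0],[0,0,0,0,0,0],[0,0,0,0,0,0],[0,0,0,0,0,0]]])

```text
time_s: 7.05
position: [0.5546, 0.0193, 0.0565]
tcp_rot: [[0.218, 0.974, 0.058], [0.976, -0.218, -0.013], [0.0, 0.06, -0.998]]
force: [-1.9, 0.1, 3.8]
opening: 1.003
grasp_force: 1.9
```

```bash
python3 - <<'E'
from h import *
p=bot.capture("wrist"); cv2.imwrite("pics/w2.png",p["image"])
for r in bot.pinpoint(p,"marker")[:2]: print(r["centre"],r["confidence"],onplane(p,r["centre"],.049))
q=bot.capture("scene"); cv2.imwrite("pics/s2.png",cv2.resize(q["image"][140:280,220:430],None,fx=3.5,fy=3.5))
s=bot.read_state(); print(s["time_s"],s["position"],s["force"],s["grasp_force"])
E
```

```text
[256.2, 262.6] 0.59 [0.52063736 0.02568549 0.049     ]
7.2 [0.55455074 0.01930325 0.0564531 ] [-3.02889216  1.12899548  3.33751873] 1.9086130082223463
```

View pics/w2.png

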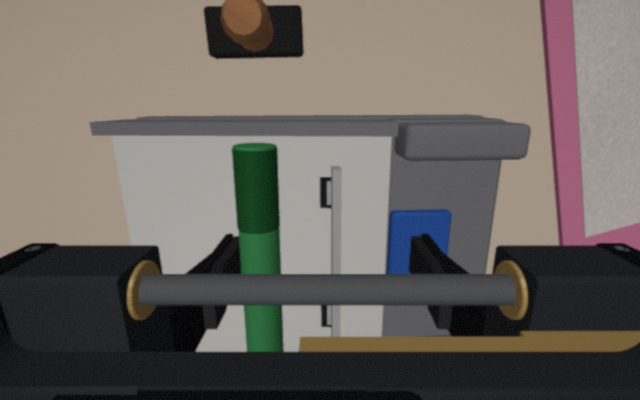

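View pics/s2.png

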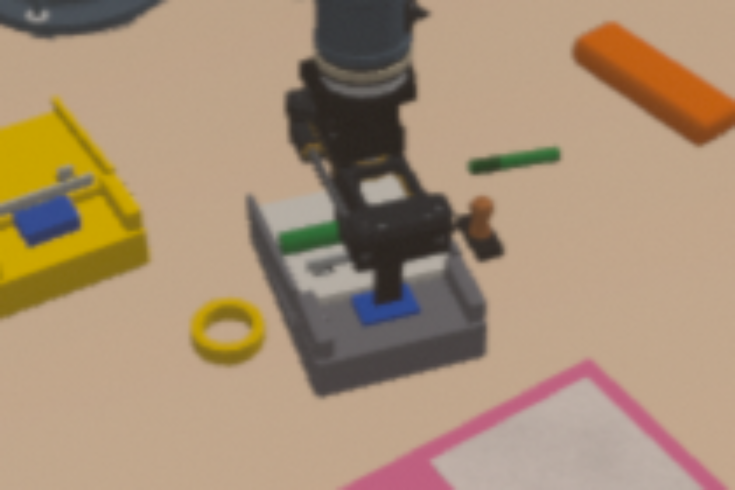

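The marker has popped over the gate and rests on the ramp finger (wrist view: px (258,250) against the fingertip at (238,240)). The key is pushed into the deck at about 4 N. I'll check it's at rest, then hand in.

>>> play_rows(moves=[[[0,0,0,0,0,0],[0,0,0,0,0,0],[0,0,0,0,0,0],[0,0,0,0,0,0],[0,0,0,0,0,0]]])

```text
time_s: 7.7
position: [0.5545, 0.0193, 0.0564]
tcp_rot: [[0.218, 0.974, 0.058], [0.976, -0.218, -0.013], [-0.0, 0.059, -0.998]]
force: [-2.5, 1.3, 3.9]
opening: 1.002
grasp_force: 2.0
```

```bash
python3 - <<'E'
from h import *
a=cv2.imread("pics/w2.png"); p=bot.capture("wrist")
d=cv2.absdiff(a,p["image"])[140:240,150:320].max(2); print("changed px",(d>25).sum())
if (d>25).sum()<30: print(bot.hand_in())
E
```

```text
changed px 0
the job is handed in; nothing more can be done
None
```

I handed the job in with one finger keeping the blue key about 10 mm down and the other holding the large green marker at rest on the ramp, about 30 mm past the dispenser's centre; the hand-in returned no verdict.

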